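Centre the egg cup on its serving stand

ROBOT

A 6-joint arm with a two-finger parallel gripper is mounted at the origin on a cart in front of the work surface, level with it; the furniture and walls round the work are solid. World frame = base frame: x ahead of the robot, y to its left, z up, the work surface at z = 0. Lengths are in mm, angles in rad, forces in N, time in s.
With the tool pointing down it reaches from about 425 to 925 mm from the base axis. Payload 12.5 kg.
Tool frame: the origin (TCP) lies on the mounting face of the last link; the fingertips stand 173 mm ahead of it and the grasp point (between the pads) lies 155 mm ahead of it; z points along the fingers, y is the line along which they close (so a half turn about z gives the same grasp; the last joint's range is limited). The gripper opens to 85 mm and grips with 20 to 120 N. Pads are 22 mm wide; open, the fingers measure 114 mm over their backs; the gripper's body (76 mm by 85 mm) begins 54 mm behind the grasp point. The pads swing forward as they close: fully open they stand 13 mm farther back than shut.
Start: joints at [-1.226, 0.491, 1.559, -0, 1.092, -0.106], TCP at [272.322, -562.553, 404.727] pointing down, gripper open.
Joint ranges: [-3.1, 3.1], [-0.84, 2.19], [0.05, 2.79], [-1.13, 4.28], [0.06, 2.93], [-2.69, 2.69]. Speed limits (rad/s): [2.22, 2.22, 2.79, 3.14, 3.14, 3.14].

INTERFACE

Orientations are given as a 3x3 rotation matrix whose columns are the frame's x, y, z axes.
In Python, from bench import robot, eyes gives the robot as it stands.
- The arm moves only by the tool send_rows, never from a script. Its argument "targets" is a list of rows, each a list of 3 entries, a list of its own where there are three numbers: the shift along the world's x, y, z in units of 0.12 m (1.0 is 0.12 m), then the turn about the world's z in units of 0.5 rad (1.0 is 0.5 rad), then the opening, from 0 (shut) to 1 (fully open). A call has exactly 5 rows; each row is the pose to reach, as a shift and turn from the pose commanded when the call began; what a row does not reach only later rows make up. A row lasts 1/8 s, in which the tool goes at most 62.5 mm and 10.7 degrees, less where a joint would pass 70% of its speed; a pose out of reach is approached as far as the arm can. A call with a number of a shift or a turn outside -1 to 1 is refused whole. A call with a gripper value outside its range is refused whole. The fingers move at their own pace and stop on an object; "grip_force" is the grip in N (left out, the last holds). Time passes only in rows, so rows that repeat a pose let the fingers close, or fill a call up. It gives the time, the measured TCP pose, the force, the opening and the grip force at its end, in the units of the state.
- robot.observe(): the state, without advancing time (a new reading comes with each control period).
- eyes.snapshot(name): name is "scene" or "top" or "wrist"; returns the picture (480x640x3 uint8, red, green, blue); there is no depth.
- eyes.camera_params(name): a dict with "intrinsics" (3x3 intrinsics, pixels), "distortion" ([k1, k2, p1, p2, k3] as OpenCV has them; the pictures are not rectified), "R" (3x3) and "t" (3): a world point X has camera coordinates R X + t; the wrist camera has in their place "mount" (4x4, takes a point from camera to tool coordinates, whose origin is the TCP and whose axes are the flange's). Camera axes: x right, y down, z forward; pixel columns grow to the right and rows downward; lengths in mm; the calibration is good to about 2 mm. A picture is of the moment at which its call begins: read the wrist's pose just before it. camera_params takes no time and is no camera call.
- robot.sign_off(): hands the job in; it is judged then, once.
The state is a dict: "time": time; "joints": joint angles; "joint_vel": joint speeds; "effort": joint torques, N m; "eef_pos": TCP position; "ee_rot": TCP orientation; "ft_force": force on the tool from outside, world axes, zero at the start; "ft_torque": the same for the moment, N m; "width": finger opening in mm; "finger_force": force on a finger pad.
Only numpy, scipy, OpenCV 4.12 (cv2) and the standard library are available. Lean on these libraries where they do the work, as an engineer would, in place of code of your own. Each camera call takes 0.05 s, during which the arm holds its last target. There are 200 camera calls.

TASK

The blue egg cup with a boiled egg in it stands off to one side of its small round wooden serving stand. Nudge it with light taps of the fingertips against its foot until it stands upright in the middle of the stand, with an even margin all round, and then take the fingers away. Do not grip or lift the cup, do not touch the egg or let it fall out, and leave the stand and the other things where they are.

Things in the scene. Friction and masses are not known exactly. Their poses are not given: they have to be found in the camera images.
- stand: round footed wooden serving stand, loose, about 0.7 kg: 34 mm high, flat top 104 mm across with a dark ring (about 85 mm across) inlaid level with the wood, round the centre; stem 40 mm and foot 84 mm across. Origin at the centre of its underside on the table, z up; its yaw is arbitrary
- stand_top (a point): the centre of the flat top of the stand, 34 mm above its underside
- egg_cup: blue ceramic egg cup, loose, about 0.15 kg, 45 mm high: an upright round drum foot 50 mm across and 20 mm high, a 36 mm waist above it, then an open bowl that widens to a 48 mm rim. It slides if pushed on the drum foot and may rock or tip if pushed near the rim. It starts 22 to 30 mm off the centre of the stand, in any direction, upright on the stand's top. Origin at the centre of its underside, z up
- egg_centre (a point): centre of the brown boiled egg (52 mm long, 41 mm thick, about 0.06 kg) that stands loosely in the cup, blunt end down; its top is about 77 mm above the stand's top, and it is nowhere wider than the cup's rim
- salt_jar: clear jar of salt with a tan lid, 72 mm wide, 78 mm high; loose bystander, leave it alone. Origin at the centre of its underside
- spice_jar: spice jar with a green lid, standing nearest the stand of two alike, 46 mm wide, 106 mm high; loose bystander, leave it alone. Origin at the centre of its underside
- ramekin: white ribbed ramekin, 99 mm wide, 43 mm high; loose bystander, leave it alone. Origin at the centre of its underside
- paper_cups: small stack of white paper portion cups, 54 mm wide, 51 mm high; loose bystander, leave it alone. Origin at the centre of its underside
- shaker: steel dredge shaker with a side handle, 69 x 96 mm, 105 mm high; loose bystander, leave it alone. Origin at the centre of its underside
- tape_roll: roll of tan tape lying flat, 104 mm wide, 25 mm high; loose bystander, leave it alone. Origin at the centre of its underside
- egg: the boiled egg itself; origin at its blunt lower end, 26 mm below its centre
Things that resemble listed ones, but are neither listed nor needed, are in the scene too. What is shaped like the stand but green or pink is not meant. What is meant by the egg_cup is not purple, and is the larger of those in its own colour.

How it is judged (in metres and radians):
At the end, for the whole second after the job is handed in: The egg cup stands upright (within 0.08 rad) on the stand's top, its axis within 8 mm of the stand's centre, at rest, with the egg still seated in it (egg centre within 12 mm of the cup's axis and at least 42 mm above its underside) (horizontal distance between egg_cup and stand_top below 0.008 m and angle between egg_cup's own z axis and vertical below 0.08 rad and z of egg_cup in the frame of stand_top between -0.004 and 0.004 m and z of egg_centre in the frame of egg_cup above 0.042 m and horizontal distance between egg_centre and egg_cup below 0.012 m and angle between stand's own z axis and vertical below 0.05 rad and linear speed of egg_cup below 0.02 m/s); the robot touches nothing.
It fails at once if the egg cup is tapped hard (more than 12 N) (contact force between the fingers and egg_cup above 12 N).
It fails at once if the egg cup is lifted (more than 12 mm above the stand), tipped more than 0.35 rad or falls off (z of egg_cup in the frame of stand_top above 0.012 m or z of egg_cup in the frame of stand_top below -0.012 m or angle between egg_cup's own z axis and vertical above 0.35 rad).
It fails at once if the fingers close round the egg cup (grasp point within 15 mm of its axis while they touch it) (horizontal distance between the grasp point and egg_cup below 0.015 m and contact force between the fingers and egg_cup above 0.3 N).
It fails at once if the robot touches the egg (more than 0.5 N), or the egg leaves the cup (contact force between any of the fingers, the arm and egg above 0.5 N or not (z of egg_centre in the frame of egg_cup above 0.042 m) or not (horizontal distance between egg_centre and egg_cup below 0.012 m)).
It fails at once if the stand or a bystander is moved more than 25 mm, or the stand is tipped more than 0.15 rad (angle between stand's own z axis and vertical above 0.15 rad or distance of any of stand, salt_jar, spice_jar, ramekin, paper_cups, shaker, tape_roll from where it was at the start of the episode above 0.025 m).
It also fails if it takes over 40 s, if anything falls off the work surface, if the arm or the gripper's body presses on something with over 40 N, if the wrist force passes 120 N, or if a joint passes its speed limit or range.

## Working session

There is one attempt and no reset: what is moved stays moved. The work goes in short steps, Python scripts to look and compute and a tool call to move; the robot and the scene stay as the last step left them, time stands still between calls to the robot, and variables do not carry over. Pictures are saved under pics/ and viewed, at most 10 in all, crops included, and the job is handed in when it is done.

Besides the shell and the picture viewer there is one more tool, called after "Call:" as name([rows], argument=value, ...), one row to a line, values as JSON. send_rows: Moves the arm, as the interface text tells. Shifts and turns lie within -1 to 1; 1 stands for 0.12 m of shift or 0.5 rad of turn. Its arguments: {"type":"object","properties":{"targets":{"type":"array"},"grip_force":{"type":"number"}},"required":["targets"]}

```bash
mkdir -p pics; cat > h.py <<'E'
import numpy as np, cv2
from bench import robot, eyes
def snap(n,f=None):
    im=eyes.snapshot(n)
    if f: cv2.imwrite('pics/'+f,im[:,:,::-1])
    return im
def cam(n,st=None):
    p=eyes.camera_params(n);K=np.array(p['intrinsics']);d=np.array(p['distortion'])
    if n=='wrist':
        M=np.array(p['mount']);Rt=np.array(st['ee_rot']).reshape(3,3)
        Rcw=Rt@M[:3,:3];c=Rt@M[:3,3]+np.array(st['eef_pos'])
    else:
        R=np.array(p['R']);Rcw=R.T;c=-R.T@np.array(p['t'])
    return K,d,Rcw,c
def ray(C,px):
    K,d,R,c=C
    q=cv2.undistortPoints(np.array(px,float).reshape(-1,1,2),K,d).reshape(-1,2)
    return c,np.c_[q,np.ones(len(q))]@R.T
def onz(C,px,z):
    c,r=ray(C,px);return c+r*((z-c[2])/r[:,2])[:,None]
def proj(C,X):
    K,d,R,c=C
    return cv2.projectPoints((np.atleast_2d(X)-c)@R,np.zeros(3),np.zeros(3),K,d)[0].reshape(-1,2)
E
python3 - <<'E'
from h import *
a=snap('scene','s.png');b=snap('top','t.png')
for n in('scene','top'):print(n,cam(n)[3],cam(n)[2][:,2])
print(robot.observe()['time'])
E
```

```text
scene [-126.60135022  578.20086725  744.62763385] [ 0.64643567 -0.47600799 -0.5962695 ]
top [ 464.9935373    71.39843066 1081.78784817] [ 0.12151561 -0.01747576 -0.99243567]
0.1
```

View pics/t.png

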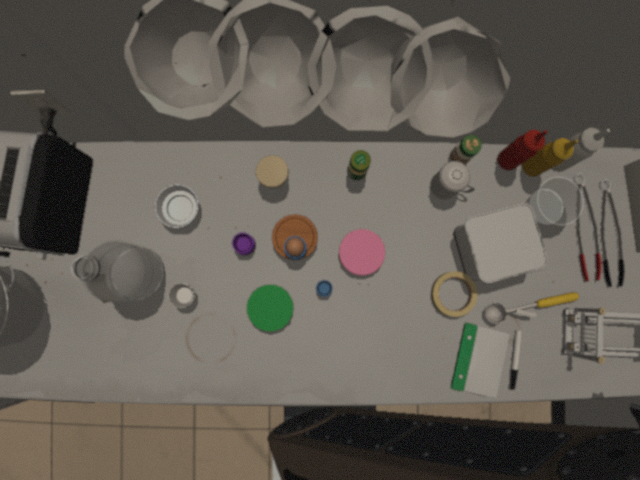

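View pics/s.png

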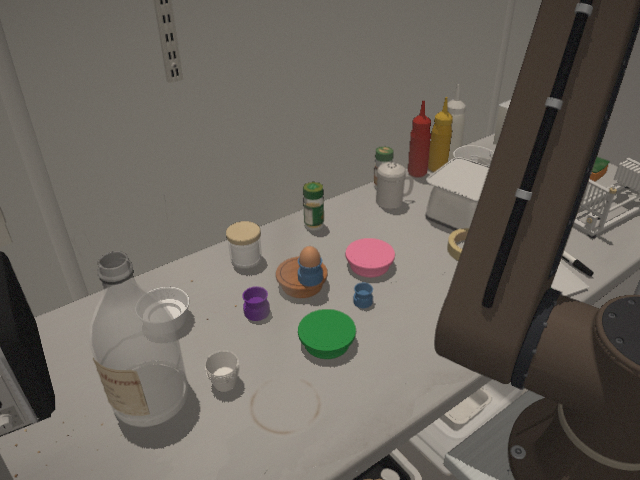

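The top view shows the brown stand at (295,237) with the blue cup and egg at about (295,250), so the cup is off toward the robot. The small blue cup is at (324,289), green stand at (270,308), and pink stand at (361,252). The scene view agrees.

```bash
cat >> h.py <<'E'
def masks(im):
    h=cv2.cvtColor(im,cv2.COLOR_RGB2HSV)
    wood=cv2.inRange(h,(4,90,40),(17,255,255)); blue=cv2.inRange(h,(98,80,30),(120,255,255))
    return wood,blue
def blobs(m,k=4):
    n,l,s,c=cv2.connectedComponentsWithStats(m)
    o=sorted(range(1,n),key=lambda i:-s[i,4])[:k]
    return [(s[i].tolist(),c[i].round(1).tolist(),(l==i)) for i in o]
E
python3 - <<'E'
from h import *
s=robot.observe();print(np.round(s['ee_rot'],3),s['width'])
print(eyes.camera_params('wrist'))
for n in('scene','top'):
    im=cv2.imread('pics/%s.png'%n[0])[:,:,::-1];C=cam(n)
    for nm,m in zip(('wood','blue'),masks(np.ascontiguousarray(im))):
        for b in blobs(m,3):print(n,nm,b[0],b[1],onz(C,b[1],34).round(0).tolist())
E
```

```text
[[ 0.9    0.436 -0.   ]
 [ 0.436 -0.9    0.001]
 [ 0.    -0.001 -1.   ]] 85.47962489363505
{'intrinsics': array([[353.15503007,   0.        , 322.84387199],
       [  0.        , 353.15503007, 236.80101461],
       [  0.        ,   0.        ,   1.        ]]), 'distortion': array([-0.04453003,  0.        ,  0.        ,  0.        ,  0.        ]), 'mount': array([[-5.90906833e-04, -9.62283013e-01, -2.72049725e-01,
         6.80028411e+01],
       [ 9.99999607e-01, -7.48490076e-04,  4.75474422e-04,
         6.65080109e-01],
       [-6.61167479e-04, -2.72049337e-01,  9.62283077e-01,
         3.08966165e+01],
       [ 0.00000000e+00,  0.00000000e+00,  0.00000000e+00,
         1.00000000e+00]])}
scene wood [276, 257, 51, 41, 962] [296.4, 279.2] [[583.0, 129.0, 34.0]]
scene wood [300, 246, 20, 21, 335] [309.4, 256.7] [[626.0, 68.0, 34.0]]
scene wood [589, 165, 19, 16, 114] [597.8, 174.3] [[458.0, -738.0, 34.0]]
scene blue [354, 283, 18, 25, 380] [362.6, 295.3] [[468.0, 55.0, 34.0]]
scene blue [298, 265, 24, 21, 355] [310.6, 275.7] [[575.0, 101.0, 34.0]]
scene blue [298, 260, 1, 3, 3] [298.0, 261.0] [[629.0, 94.0, 34.0]]
top wood [272, 215, 46, 44, 1173] [294.1, 232.7] [[607.0, 110.0, 34.0]]
top wood [286, 238, 18, 18, 233] [294.6, 246.4] [[576.0, 109.0, 34.0]]
top wood [521, 142, 25, 22, 86] [533.9, 152.8] [[801.0, -455.0, 34.0]]
top blue [317, 281, 14, 15, 165] [323.7, 288.4] [[483.0, 44.0, 34.0]]
top blue [287, 249, 19, 10, 37] [297.5, 255.4] [[556.0, 102.0, 34.0]]
top blue [79, 172, 1, 1, 1] [79.0, 172.0] [[749.0, 613.0, 34.0]]
```

Call:
send_rows([
  [[0.1,0.3,0],-0.05,0],
  [[0.2,0.6,0],-0.1,0],
  [[0.3,0.9,0],-0.1,0],
  [[0.4,1,0],-0.15,0],
  [[0.4,1,0],-0.15,0],
])

```text
time: 0.72
eef_pos: [320.8, -441.9, 404.7]
ee_rot: [[0.93, 0.369, -0.0], [0.369, -0.93, 0.0], [-0.0, -0.0, -1.0]]
ft_force: [0.3, -0.8, 0.1]
width: -0.0
finger_force: 0.0
```

Call:
send_rows([
  [[0.1,0.25,0],-0.05,0],
  [[0.2,0.5,0],-0.1,0],
  [[0.3,0.75,0],-0.1,0],
  [[0.4,1,0],-0.15,0],
  [[0.4,1,0],-0.15,0],
])

```text
time: 1.35
eef_pos: [368.6, -321.9, 404.7]
ee_rot: [[0.955, 0.298, -0.0], [0.298, -0.955, 0.0], [-0.0, -0.0, -1.0]]
ft_force: [-0.3, 0.1, -0.3]
width: -0.1
finger_force: 0.0
```

Call:
send_rows([
  [[0.1,0.25,0],-0.05,0],
  [[0.2,0.5,0],-0.1,0],
  [[0.3,0.75,0],-0.1,0],
  [[0.4,1,0],-0.15,0],
  [[0.4,1,0],-0.15,0],
])

```text
time: 1.98
eef_pos: [416.7, -202.4, 404.7]
ee_rot: [[0.974, 0.226, -0.0], [0.226, -0.974, -0.0], [-0.0, 0.0, -1.0]]
ft_force: [-0.5, 0.1, -0.1]
width: -0.3
finger_force: 0.0
```

Call:
send_rows([
  [[0.1,0.25,0],-0.05,0],
  [[0.2,0.5,0],-0.1,0],
  [[0.3,0.75,0],-0.1,0],
  [[0.4,1,0],-0.15,0],
  [[0.4,1,0],-0.15,0],
])

```text
time: 2.6
eef_pos: [465.0, -82.7, 404.6]
ee_rot: [[0.988, 0.152, 0.0], [0.152, -0.988, -0.0], [-0.0, 0.0, -1.0]]
ft_force: [0.0, -0.2, -0.3]
width: -0.3
finger_force: 0.0
```

Call:
send_rows([
  [[0.1,0.25,0],-0.05,0],
  [[0.2,0.5,0],-0.1,0],
  [[0.3,0.75,0],-0.1,0],
  [[0.4,1,0],-0.15,0],
  [[0.4,1,0],-0.15,0],
])

```text
time: 3.22
eef_pos: [513.1, 37.0, 404.4]
ee_rot: [[0.997, 0.077, -0.0], [0.077, -0.997, -0.0], [-0.0, 0.0, -1.0]]
ft_force: [-0.4, 0.3, -0.3]
width: 0.2
finger_force: 0.0
```

Call:
send_rows([
  [[0.1,0.2,0],-0.05,0],
  [[0.15,0.4,0],-0.1,0],
  [[0.2,0.5,0],-0.1,0],
  [[0.24,0.58,0],-0.15,0],
  [[0.24,0.58,0],-0.15,0],
])

```text
time: 3.85
eef_pos: [541.4, 106.2, 404.5]
ee_rot: [[1.0, 0.002, -0.0], [0.002, -1.0, -0.0], [-0.0, 0.0, -1.0]]
ft_force: [-0.3, 0.0, 0.5]
width: 0.2
finger_force: 0.0
```

```bash
python3 - <<'E'
from h import *
s=robot.observe();print(s['time'],np.round(s['eef_pos'],1),np.round(s['ee_rot'],3).tolist(),s['width'])
snap('wrist','w1.png')
E
```

```text
3.85 [541.4 106.2 404.5] [[1.0, 0.002, -0.0], [0.002, -1.0, -0.0], [-0.0, 0.0, -1.0]] 0.1772941534900736
```

View pics/w1.png

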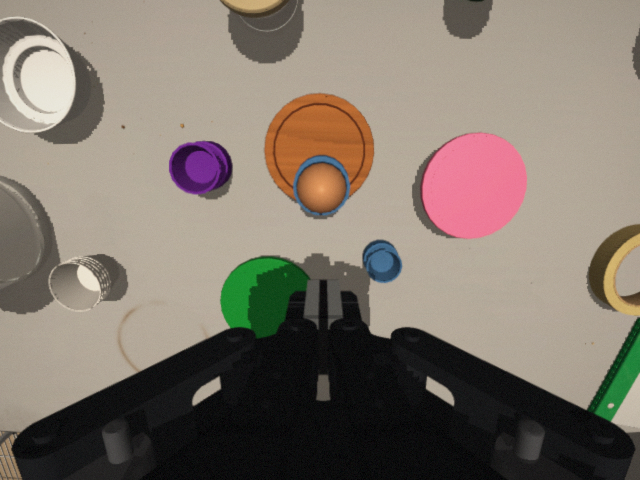

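The wrist view shows the stand circle centred at about (319,150), the cup rim and egg at (322,186), and the shut fingers at (322,300), all clear of each other.

```bash
cat >> h.py <<'E'
from scipy.optimize import least_squares
def circ(P,r=None):
    f=lambda q:np.hypot(P[:,0]-q[0],P[:,1]-q[1])-(q[2] if r is None else r)
    s=least_squares(f,[*P[:,:2].mean(0),30],loss='soft_l1',f_scale=1.0)
    return s.x,np.sqrt(np.mean(f(s.x)**2))
def locate(im,C,near,nb=(0,0)):
    """stand top circle (z=34) and cup rim circle (z=79); near = approx world xy of stand"""
    X,Y=np.meshgrid(range(640),range(480));px=np.c_[X.ravel(),Y.ravel()]
    W=onz(C,px,34);roi=(np.hypot(W[:,0]-near[0],W[:,1]-near[1])<75).reshape(480,640).astype(np.uint8)*255
    wood,blue=masks(im);out=[]
    k=np.ones((3,3),np.uint8)
    blue=cv2.morphologyEx(blue&roi,cv2.MORPH_CLOSE,np.ones((5,5),np.uint8))
    bl=blobs(blue,1)[0][2]
    ch=cv2.convexHull(np.argwhere(bl)[:,::-1].astype(np.int32)).reshape(-1,2)
    hull=cv2.fillConvexPoly(np.zeros((480,640),np.uint8),ch,255)
    cup,e2=circ(onz(C,ch,79))
    # stand edge: wood hull points away from cup hull
    w=wood&roi&~cv2.dilate(hull,k,iterations=2)
    wb=blobs(w,1)[0][2]; h=cv2.convexHull(np.argwhere(wb)[:,::-1].astype(np.int32)).reshape(-1,2)
    far=np.array([cv2.pointPolygonTest(ch.reshape(-1,1,2),(float(a),float(b)),True)<-6 for a,b in h])
    st,e1=circ(onz(C,h[far],34))
    return st,e1,cup,e2
E
python3 - <<'E'
from h import *
s=robot.observe();C=cam('wrist',s)
im=np.ascontiguousarray(cv2.imread('pics/w1.png')[:,:,::-1])
print([np.round(a,1) for a in locate(im,C,(597,108))])
T=cam('top');a=proj(C,[597,108,34]);print(a)
# two-view height of stand: wrist centre (ray at z=34) vs top bbox centre
st=locate(im,C,(597,108))[0]
c1,r1=ray(C,proj(C,[st[0],st[1],34]));c2,r2=ray(T,[[295,237]])
A=np.c_[r1[0],-r2[0]];u=np.linalg.lstsq(A,c2-c1,rcond=None)[0];print(c1+u[0]*r1[0],c2+u[1]*r2[0])
E
```

```text
[array([597.2, 108.6,  51.5]), np.float64(0.1), array([570.4, 106.4,  23.9]), np.float64(0.6)]
[[319.39912125 151.18670189]]
[597.25267234 108.55824206  36.19892589] [597.3450215  107.96177867  36.18975779]
```

```bash
python3 - <<'E'
from h import *
s=robot.observe();C=cam('wrist',s)
for z in (228,231.5,235): print(onz(C,[[322,281]],z)-s['eef_pos'])
for h in (0,32,50,72):
  for w in (11,14,38): print(h,w,proj(C,np.array(s['eef_pos'])+[w,0,-173+h]).round())
im=cv2.imread('pics/w1.png')[255:365,255:390]
cv2.imwrite('pics/w1c.png',cv2.resize(np.clip(im.astype(float)*2.5,0,255).astype('uint8'),None,fx=5,fy=5,interpolation=2))
E
```

```text
[[   6.75864379   -0.68505235 -176.57622402]]
[[   8.23858028   -0.68737118 -173.07622402]]
[[   9.71851677   -0.68969001 -169.57622402]]
0 11 [[320. 275.]]
0 14 [[320. 269.]]
0 38 [[320. 214.]]
32 11 [[320. 310.]]
32 14 [[320. 302.]]
32 38 [[320. 235.]]
50 11 [[320. 339.]]
50 14 [[320. 330.]]
50 38 [[319. 252.]]
72 11 [[319. 389.]]
72 14 [[319. 379.]]
72 38 [[319. 284.]]
```

View pics/w1c.png

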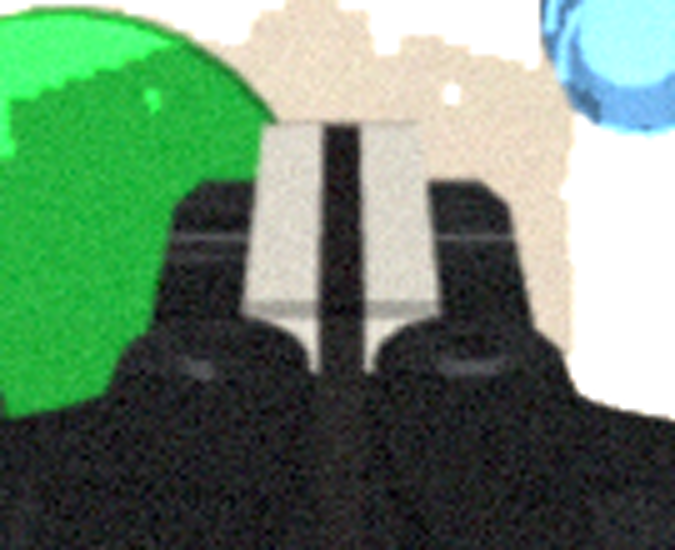

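The crop shows the shut pads, about 22 mm deep, with their tip at row 279. The knuckles only begin about 40 mm above the tip, so they clear the rim.

Call:
send_rows([
  [[-0.1,-0.02,-0.1],0.08,0],
  [[-0.22,-0.035,-0.3],0.16,0],
  [[-0.22,-0.035,-0.5],0.16,0],
  [[-0.22,-0.035,-0.7],0.16,0],
  [[-0.22,-0.035,-0.7],0.16,0],
])

```text
time: 4.53
eef_pos: [514.5, 102.0, 319.7]
ee_rot: [[0.997, 0.081, -0.003], [0.081, -0.997, -0.0], [-0.003, 0.0, -1.0]]
ft_force: [-0.5, 0.6, 0.2]
width: -0.1
finger_force: 0.0
```

Call:
send_rows([
  [[0,0,-0.25],0,0],
  [[0,0,-0.5],0,0],
  [[0,0,-0.7],0,0],
  [[0,0,-0.83],0,0],
  [[0,0,-0.83],0,0],
])

```text
time: 5.15
eef_pos: [514.9, 102.6, 221.0]
ee_rot: [[0.997, 0.081, -0.001], [0.081, -0.997, -0.0], [-0.001, 0.0, -1.0]]
ft_force: [-0.2, -0.3, 0.6]
width: 0.3
finger_force: 0.0
```

```bash
python3 - <<'E'
from h import *
s=robot.observe();print(s['time'],np.round(s['eef_pos'],1),np.round(s['ee_rot'],3).tolist(),s['ft_force'])
snap('wrist','w2.png');im=snap('top');print(locate(im,cam('top'),(597,108)))
E
```

```text
5.15 [514.9 102.6 221. ] [[0.997, 0.081, -0.001], [0.081, -0.997, -0.0], [-0.001, 0.0, -1.0]] [-0.23684463 -0.31614483  0.56807108]Traceback (most recent call last):
  File "<stdin>", line 3, in <module>
  File "h.py", line 44, in locate
    bl=blobs(blue,1)[0][2]
       ~~~~~~~~~~~~~^^^
IndexError: list index out of range
```

View pics/w2.png

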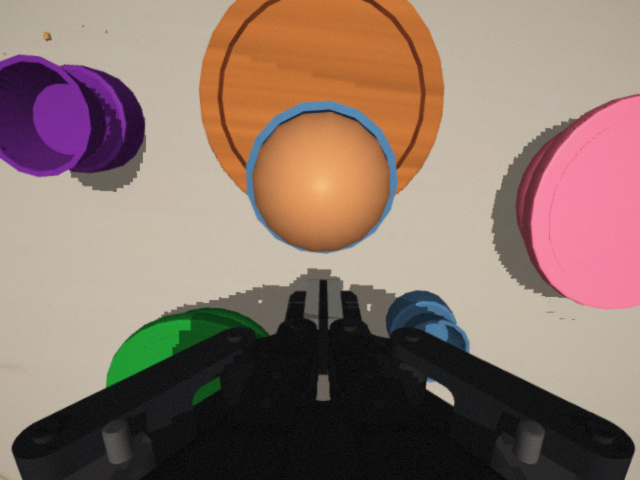

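The wrist view shows the cup rim centred at about (321,178) on the stand's near edge. The fingertips, at about (322,285), are behind it with clear space between.

Call:
send_rows([
  [[0.03,0.002,0],0,0],
  [[0.06,0.005,0],0,0],
  [[0.08,0.006,0],0,0],
  [[0.1,0.008,0],0,0],
  [[0.11,0.009,0],0,0],
])

```text
time: 5.88
eef_pos: [528.1, 103.9, 221.1]
ee_rot: [[0.997, 0.081, -0.0], [0.081, -0.997, -0.0], [-0.0, 0.0, -1.0]]
ft_force: [0.1, 0.2, -0.3]
width: -0.0
finger_force: 0.0
```

Call:
send_rows([
  [[0.016,0.001,0],0,0],
  [[0.032,0.003,0],0,0],
  [[0.048,0.004,0],0,0],
  [[0.064,0.005,0],0,0],
  [[0.08,0.006,0],0,0],
])

```text
time: 6.5
eef_pos: [537.4, 104.7, 221.1]
ee_rot: [[0.997, 0.081, -0.001], [0.081, -0.997, -0.0], [-0.001, 0.0, -1.0]]
ft_force: [-2.4, -0.2, 1.1]
width: 0.2
finger_force: 0.9
```

```bash
cat > look.py <<'E'
from h import *
import sys
s=robot.observe();im=snap('wrist',sys.argv[1])
a=locate(im,cam('wrist',s),(597,108))
print(s['time'],np.round(s['eef_pos'],1),'stand',a[0].round(1),a[1].round(2),'cup',a[2].round(1),a[3].round(2),'need',(a[0]-a[2])[:2].round(1))
E
python3 look.py w3.png
```

```text
6.5 [537.4 104.7 221.1] stand [597.5 109.   51.2] 0.1 cup [574.5 106.9  23.7] 0.71 need [23.   2.1]
```

Call:
send_rows([
  [[0.018,0.001,0],0,0],
  [[0.036,0.003,0],0,0],
  [[0.054,0.005,0],0,0],
  [[0.072,0.006,0],0,0],
  [[0.09,0.008,0],0,0],
])

```text
time: 7.18
eef_pos: [548.5, 105.6, 221.1]
ee_rot: [[0.997, 0.081, 0.0], [0.081, -0.997, -0.0], [0.0, 0.0, -1.0]]
ft_force: [-1.2, -0.1, -0.1]
width: -0.0
finger_force: 0.7
```

```bash
python3 look.py w4.png
```

```text
7.175 [548.5 105.6 221.1] stand [597.6 109.   51.2] 0.1 cup [585.7 107.9  23.7] 0.72 need [12.   1.1]
```

Call:
send_rows([
  [[0.02,0.002,0],0,0],
  [[0.04,0.003,0],0,0],
  [[0.06,0.005,0],0,0],
  [[0.08,0.007,0],0,0],
  [[0.095,0.008,0],0,0],
])

```text
time: 7.85
eef_pos: [559.9, 106.6, 221.1]
ee_rot: [[0.997, 0.081, 0.0], [0.081, -0.997, -0.0], [0.0, 0.0, -1.0]]
ft_force: [-1.6, -0.2, 0.9]
width: 0.1
finger_force: 0.7
```

```bash
python3 look.py w5.png
```

```text
7.85 [559.9 106.6 221.1] stand [597.4 109.   51.4] 0.52 cup [597.  108.8  23.7] 0.73 need [0.4 0.1]
```

Centred. I'll back off slowly, rise, then check from the original viewpoint.

Call:
send_rows([
  [[-0.03,-0.002,0],0,0],
  [[-0.08,-0.006,0],0,0],
  [[-0.16,-0.013,0],0,0],
  [[-0.26,-0.021,0],0,0],
  [[-0.35,-0.028,0],0,0],
])

```text
time: 8.52
eef_pos: [516.7, 103.1, 221.2]
ee_rot: [[0.997, 0.081, -0.0], [0.081, -0.997, -0.0], [-0.0, 0.0, -1.0]]
ft_force: [-0.1, 0.8, -0.2]
width: 0.1
finger_force: 0.0
```

Call:
send_rows([
  [[0,0,0.2],0,0],
  [[0,0,0.5],0,0],
  [[0,0,0.8],0,0],
  [[0,0,1],0,0],
  [[0,0,1],0,0],
])

```text
time: 9.15
eef_pos: [517.3, 103.2, 342.5]
ee_rot: [[0.997, 0.081, 0.003], [0.081, -0.997, 0.0], [0.003, 0.0, -1.0]]
ft_force: [0.4, 0.3, 0.0]
width: -0.1
finger_force: 0.0
```

```bash
python3 look.py w6.png; python3 -c "
from h import *
snap('scene','s6.png')"
```

```text
9.15 [517.3 103.2 342.5] stand [597.1 108.8  51.5] 0.12 cup [595.3 108.6  23.4] 0.14 need [1.9 0.2]
```

View pics/w6.png

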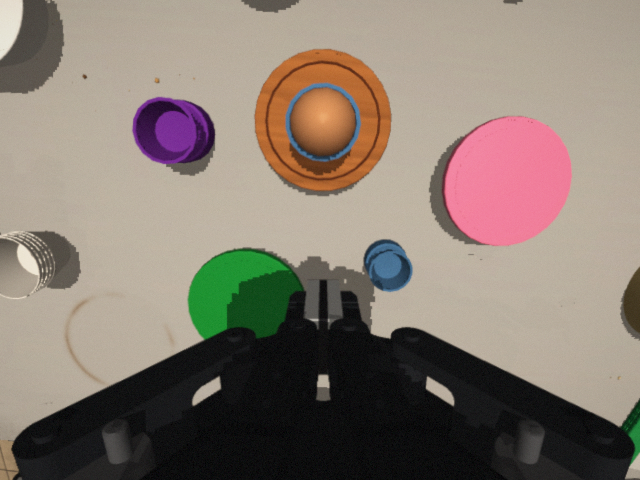

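View pics/s6.png

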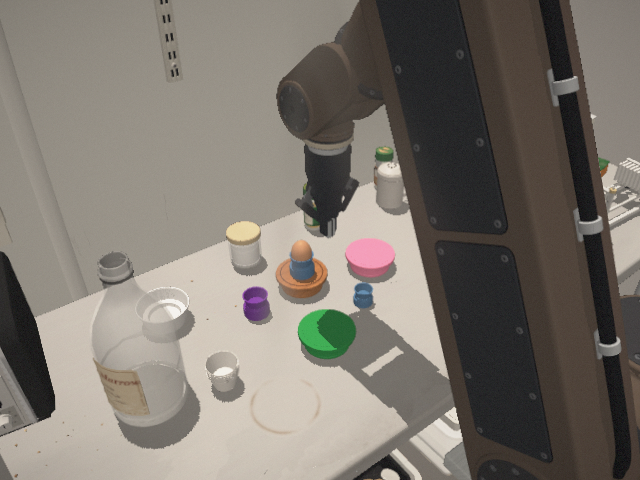

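Both views show the cup upright with the egg seated, in the middle of the stand and about 2 mm off by measurement. The wrist view has the stand and cup at about (323,121), and the fingers are clear, so I'm handing it in.

```bash
python3 -c "
from h import *
print(robot.sign_off())"
```

```text
the job is handed in; nothing more can be done
None
```

The egg cup stands upright about 2 mm off the stand's centre by camera measurement, with the egg seated and the fingers clear; I handed the job in at about 9 s, but sign-off gave no verdict.

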